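Load the colour rods into the preheating tray in order of use

ROBOT

A 6-joint arm with a two-finger parallel gripper is mounted at the origin on the work surface. World frame = base frame: x ahead of the robot, y to its left, z up, the work surface at z = 0. Lengths are in m, angles in rad, forces in N, time in s.
With the tool pointing down it reaches from about 0.225 to 0.875 m from the base axis. Payload 3.4 kg.
Tool frame: the origin (TCP) lies midway between the tips of the shut fingers; the grasp point (between the pads) lies 19 mm behind it; x points along the fingers, y is the direction in which the jaws open and shut, and the axes are right-handed (so a half turn about x gives the same grasp; the last joint's range is limited). The gripper opens to 85 mm and grips with 20 to 120 N. Pads are 22 mm wide; open, the fingers measure 114 mm over their backs; the gripper's body (76 mm by 85 mm) begins 54 mm behind the grasp point. The pads swing forward as they close: fully open they stand 13 mm farther back than shut.
Start: joints at [-1.317, 0.276, 1.505, -0, 1.361, -0.121], TCP at [0.211, -0.535, 0.231] pointing down, gripper open.
Joint ranges: [-2.89, 2.89], [-0.75, 2.08], [0.22, 2.7], [-1.18, 4.32], [0.11, 2.71], [-2.7, 2.7]. Speed limits (rad/s): [2.57, 2.57, 3.14, 3.14, 3.14, 3.14].

INTERFACE

Orientations are given as a unit quaternion [w, x, y, z].
In Python, from rig import manip, get_image, get_calibration, ticket gives the robot as it stands. The module is installed in compiled form; this text tells all that it offers.
- The arm moves only by the tool arm_command, never from a script. Its argument "series" is text: rows parted by semicolons, each of 7 numbers parted by spaces: the shift along the tool's x, y, z in units of 0.1 m (1.0 is 0.1 m), then the turn, a rotation vector about the tool's x, y, z in units of pi rad (1.0 is pi rad), then the opening, from -1 (shut) to 1 (fully open), so that 0 is half open. In form: tx ty tz rx ry rz claw; .... A call has 1 to 12 rows; each row shifts and turns the commanded pose from where the row before left it, along the tool's axes as they then stand; what a row does not reach is not made up. A row lasts 1/12 s, in which the tool goes at most 41.7 mm and 7.16 degrees, less where a joint would pass 70% of its speed; a pose out of reach is approached as far as the arm can. A call with a number of a shift or a turn outside -1 to 1 is refused whole. A call with a gripper value outside its range is refused whole. The fingers move at their own pace and stop on an object; "squeeze" is the grip in N (left out, the last holds). Time passes only in rows, so rows that do not move let the fingers close. It gives the time, the measured TCP pose, the force and the opening at its end, in the units of the state.
- manip.get_state(): the state, without advancing time (a new reading comes with each control period).
- get_image(name): name is "side" or "top" or "wrist"; returns the picture (480x640x3 uint8, red, green, blue); there is no depth.
- get_calibration(name): a dict with "fx", "fy", "cx", "cy" (pixels), "cam_to_world" (4x4, takes a point from camera to world coordinates); the wrist camera has in their place "tool_from_camera" (4x4, takes a point from camera to tool coordinates, whose origin is the TCP and whose axes are the tool frame's). Camera axes: x right, y down, z forward; pixel columns grow to the right and rows downward; lengths in m; the calibration is good to about 2 mm. The wrist camera is an equidistant fisheye: a pixel r from the principal point sees the ray r / f radians off the axis. A picture is of the moment at which its call begins: read the wrist's pose just before it. get_calibration takes no time and is no camera call.
- ticket.sign_off(): hands the job in, once; it reports no verdict.
The state is a dict: "clock": time; "qpos": joint angles; "qd": joint speeds; "effort": joint torques, N m; "position": TCP position; "ee_rot": TCP orientation; "contact_force": force on the tool from outside, world axes, zero at the start; "moment": the same for the moment, N m; "width": finger opening in m.
Only numpy, scipy, OpenCV 4.12 (cv2) and the standard library are available. Lean on these libraries where they do the work, as an engineer would, in place of code of your own. Each camera call takes 0.05 s, during which the arm holds its last target. There are 200 camera calls.

TASK

The four glass colour rods lie in the wooden bench rack in the order the glassblower will use them, the leftmost (seen from the robot) first. Load them into the steel preheating tray, one rod to a notch, with the first rod in the notch next to the tray's loop handle and the rest following from there in the same order, each seated across both notched strips and roughly centred. Set the glass down gently without dropping it, and leave the finished tumbler standing where it is.

Things in the scene. Friction and masses are not known exactly. Their poses are not given: they have to be found in the camera images.
- rod_blue_mid (a point): Centre of the opaque blue glass rod: round, 26 mm thick, 120 mm long, 160 g, lying along its own x axis (y and z turn as it rolls). It starts in the wooden rack in the bay of its colour, centre 47 mm above the table, carried 44 mm either side of its middle; the middle 70 mm is clear for fingers down to 20 mm above the table. Rods lie 70 mm apart, 44 mm surface to surface.
- rod_red_mid (a point): Centre of the opaque red glass rod: round, 26 mm thick, 120 mm long, 160 g, lying along its own x axis (y and z turn as it rolls). It starts in the wooden rack in the bay of its colour, centre 47 mm above the table, carried 44 mm either side of its middle; the middle 70 mm is clear for fingers down to 20 mm above the table. Rods lie 70 mm apart, 44 mm surface to surface.
- rod_yellow_mid (a point): Centre of the opaque yellow glass rod: round, 26 mm thick, 120 mm long, 160 g, lying along its own x axis (y and z turn as it rolls). It starts in the wooden rack in the bay of its colour, centre 47 mm above the table, carried 44 mm either side of its middle; the middle 70 mm is clear for fingers down to 20 mm above the table. Rods lie 70 mm apart, 44 mm surface to surface.
- rod_green_mid (a point): Centre of the opaque green glass rod: round, 26 mm thick, 120 mm long, 160 g, lying along its own x axis (y and z turn as it rolls). It starts in the wooden rack in the bay of its colour, centre 47 mm above the table, carried 44 mm either side of its middle; the middle 70 mm is clear for fingers down to 20 mm above the table. Rods lie 70 mm apart, 44 mm surface to surface.
- bay_blue: Fixed wooden bay of the blue rod, one of four in a row, 70 mm apart, in the bench rack; a blue glass sample (36 x 14 mm) marks its end towards the robot. Origin below the rod's middle (to 8 mm), 12 mm above the table; +x along the rod away from the robot, +y to the left along the row (turned up to 0.3 rad). Combs up to 46 mm, back panel at x = 85 to 93 mm up to 62 mm above the table.
- bay_red: Fixed wooden bay of the red rod, one of four in a row, 70 mm apart, in the bench rack; a red glass sample (36 x 14 mm) marks its end towards the robot. Origin below the rod's middle (to 8 mm), 12 mm above the table; +x along the rod away from the robot, +y to the left along the row (turned up to 0.3 rad). Combs up to 46 mm, back panel at x = 85 to 93 mm up to 62 mm above the table.
- bay_yellow: Fixed wooden bay of the yellow rod, one of four in a row, 70 mm apart, in the bench rack; a yellow glass sample (36 x 14 mm) marks its end towards the robot. Origin below the rod's middle (to 8 mm), 12 mm above the table; +x along the rod away from the robot, +y to the left along the row (turned up to 0.3 rad). Combs up to 46 mm, back panel at x = 85 to 93 mm up to 62 mm above the table.
- bay_green: Fixed wooden bay of the green rod, one of four in a row, 70 mm apart, in the bench rack; a green glass sample (36 x 14 mm) marks its end towards the robot. Origin below the rod's middle (to 8 mm), 12 mm above the table; +x along the rod away from the robot, +y to the left along the row (turned up to 0.3 rad). Combs up to 46 mm, back panel at x = 85 to 93 mm up to 62 mm above the table.
- tray: Fixed steel preheating tray, 150 x 296 mm, turned any way; loop handle at its +y end only (to y = 190 mm). Origin: centre of underside, z up. V-notches at y = +105, +35, -35, -105 mm, 40 mm wide, sides at 40 deg, in two 14 mm strips at x = +44 and -44 mm, 32 mm tall; clear between. A seated rod lies along x, middle at x = 0, centre 32 mm above the table; set down a little off, it rolls in.
- tumbler_rim (a point): Centre of the mouth of the finished greenish glass tumbler, 76 mm across and 95 mm tall, standing loose on the table beyond the racks; the point is 95 mm above the table, z up. To be left alone.
Things that resemble listed ones, but are neither listed nor needed, are in the scene too. What is shaped like the part that bears rod_blue_mid but black or pink is not meant.

How it is judged:
At the end, for the whole second after the job is handed in: Every rod rests in its notch (middle within 10 mm along the row, 16 mm across it, 26-38 mm above the table, within 0.15 rad); counted from the handle the rods have the left-to-right order of their bays. The tumbler is upright, its rim within 25 mm of its start (((y of bay_blue in the frame of bay_red above -0.035 m and y of bay_blue in the frame of bay_yellow above -0.035 m and y of bay_blue in the frame of bay_green above -0.035 m and y of rod_blue_mid in the frame of tray between 0.095 and 0.115 m) or ((y of bay_blue in the frame of bay_red below -0.035 m or y of bay_blue in the frame of bay_yellow below -0.035 m or y of bay_blue in the frame of bay_green below -0.035 m) and y of bay_blue in the frame of bay_red above -0.105 m and y of bay_blue in the frame of bay_yellow above -0.105 m and y of bay_blue in the frame of bay_green above -0.105 m and y of rod_blue_mid in the frame of tray between 0.025 and 0.045 m) or ((y of bay_blue in the frame of bay_red below -0.105 m or y of bay_blue in the frame of bay_yellow below -0.105 m or y of bay_blue in the frame of bay_green below -0.105 m) and y of bay_blue in the frame of bay_red above -0.175 m and y of bay_blue in the frame of bay_yellow above -0.175 m and y of bay_blue in the frame of bay_green above -0.175 m and y of rod_blue_mid in the frame of tray between -0.045 and -0.025 m) or ((y of bay_blue in the frame of bay_red below -0.175 m or y of bay_blue in the frame of bay_yellow below -0.175 m or y of bay_blue in the frame of bay_green below -0.175 m) and y of rod_blue_mid in the frame of tray between -0.115 and -0.095 m)) and x of rod_blue_mid in the frame of tray between -0.016 and 0.016 m and z of rod_blue_mid in the frame of tray between 0.026 and 0.038 m and angle between the x axis of each of rod_blue_mid, rod_red_mid, rod_yellow_mid, rod_green_mid and the x axis of tray, either way round below 0.15 rad and linear speed of each of rod_blue, rod_red, rod_yellow, rod_green below 0.03 m/s and ((y of bay_red in the frame of bay_blue above -0.035 m and y of bay_red in the frame of bay_yellow above -0.035 m and y of bay_red in the frame of bay_green above -0.035 m and y of rod_red_mid in the frame of tray between 0.095 and 0.115 m) or ((y of bay_red in the frame of bay_blue below -0.035 m or y of bay_red in the frame of bay_yellow below -0.035 m or y of bay_red in the frame of bay_green below -0.035 m) and y of bay_red in the frame of bay_blue above -0.105 m and y of bay_red in the frame of bay_yellow above -0.105 m and y of bay_red in the frame of bay_green above -0.105 m and y of rod_red_mid in the frame of tray between 0.025 and 0.045 m) or ((y of bay_red in the frame of bay_blue below -0.105 m or y of bay_red in the frame of bay_yellow below -0.105 m or y of bay_red in the frame of bay_green below -0.105 m) and y of bay_red in the frame of bay_blue above -0.175 m and y of bay_red in the frame of bay_yellow above -0.175 m and y of bay_red in the frame of bay_green above -0.175 m and y of rod_red_mid in the frame of tray between -0.045 and -0.025 m) or ((y of bay_red in the frame of bay_blue below -0.175 m or y of bay_red in the frame of bay_yellow below -0.175 m or y of bay_red in the frame of bay_green below -0.175 m) and y of rod_red_mid in the frame of tray between -0.115 and -0.095 m)) and x of rod_red_mid in the frame of tray between -0.016 and 0.016 m and z of rod_red_mid in the frame of tray between 0.026 and 0.038 m and ((y of bay_yellow in the frame of bay_blue above -0.035 m and y of bay_yellow in the frame of bay_red above -0.035 m and y of bay_yellow in the frame of bay_green above -0.035 m and y of rod_yellow_mid in the frame of tray between 0.095 and 0.115 m) or ((y of bay_yellow in the frame of bay_blue below -0.035 m or y of bay_yellow in the frame of bay_red below -0.035 m or y of bay_yellow in the frame of bay_green below -0.035 m) and y of bay_yellow in the frame of bay_blue above -0.105 m and y of bay_yellow in the frame of bay_red above -0.105 m and y of bay_yellow in the frame of bay_green above -0.105 m and y of rod_yellow_mid in the frame of tray between 0.025 and 0.045 m) or ((y of bay_yellow in the frame of bay_blue below -0.105 m or y of bay_yellow in the frame of bay_red below -0.105 m or y of bay_yellow in the frame of bay_green below -0.105 m) and y of bay_yellow in the frame of bay_blue above -0.175 m and y of bay_yellow in the frame of bay_red above -0.175 m and y of bay_yellow in the frame of bay_green above -0.175 m and y of rod_yellow_mid in the frame of tray between -0.045 and -0.025 m) or ((y of bay_yellow in the frame of bay_blue below -0.175 m or y of bay_yellow in the frame of bay_red below -0.175 m or y of bay_yellow in the frame of bay_green below -0.175 m) and y of rod_yellow_mid in the frame of tray between -0.115 and -0.095 m)) and x of rod_yellow_mid in the frame of tray between -0.016 and 0.016 m and z of rod_yellow_mid in the frame of tray between 0.026 and 0.038 m and ((y of bay_green in the frame of bay_blue above -0.035 m and y of bay_green in the frame of bay_red above -0.035 m and y of bay_green in the frame of bay_yellow above -0.035 m and y of rod_green_mid in the frame of tray between 0.095 and 0.115 m) or ((y of bay_green in the frame of bay_blue below -0.035 m or y of bay_green in the frame of bay_red below -0.035 m or y of bay_green in the frame of bay_yellow below -0.035 m) and y of bay_green in the frame of bay_blue above -0.105 m and y of bay_green in the frame of bay_red above -0.105 m and y of bay_green in the frame of bay_yellow above -0.105 m and y of rod_green_mid in the frame of tray between 0.025 and 0.045 m) or ((y of bay_green in the frame of bay_blue below -0.105 m or y of bay_green in the frame of bay_red below -0.105 m or y of bay_green in the frame of bay_yellow below -0.105 m) and y of bay_green in the frame of bay_blue above -0.175 m and y of bay_green in the frame of bay_red above -0.175 m and y of bay_green in the frame of bay_yellow above -0.175 m and y of rod_green_mid in the frame of tray between -0.045 and -0.025 m) or ((y of bay_green in the frame of bay_blue below -0.175 m or y of bay_green in the frame of bay_red below -0.175 m or y of bay_green in the frame of bay_yellow below -0.175 m) and y of rod_green_mid in the frame of tray between -0.115 and -0.095 m)) and x of rod_green_mid in the frame of tray between -0.016 and 0.016 m and z of rod_green_mid in the frame of tray between 0.026 and 0.038 m and distance of tumbler_rim from where it was at the start of the episode below 0.025 m and angle between tumbler_rim's own z axis and vertical below 0.15 rad); the robot touches nothing.
It fails at once if a glass rod is dropped: it falls free of the fingers faster than 0.6 m/s (a fall of about 2 cm) ((linear speed of rod_blue above 0.6 m/s and contact force between the fingers and rod_blue below 0.05 N) or (linear speed of rod_red above 0.6 m/s and contact force between the fingers and rod_red below 0.05 N) or (linear speed of rod_yellow above 0.6 m/s and contact force between the fingers and rod_yellow below 0.05 N) or (linear speed of rod_green above 0.6 m/s and contact force between the fingers and rod_green below 0.05 N)).
It fails at once if the finished tumbler is shoved (its rim moves 25 mm or more) or tipped (distance of tumbler_rim from where it was at the start of the episode above 0.025 m or angle between tumbler_rim's own z axis and vertical above 0.15 rad).
It also fails if it takes over 115 s, if anything falls off the work surface, if the arm or the gripper's body presses on something with over 40 N, if the wrist force passes 120 N, or if a joint passes its speed limit or range.

## Working session

There is one attempt and no reset: what is moved stays moved. The work goes in short steps, Python scripts to look and compute and a tool call to move; the robot and the scene stay as the last step left them, time stands still between calls to the robot, and variables do not carry over. Pictures are saved under pics/ and viewed, about 12 in all and at most 16, crops included, and the job is handed in when it is done.

Besides the shell and the picture viewer there is one more tool, called after "Emit:" by a JSON object that holds its "name" and its "arguments". arm_command: Moves the arm, as the interface text tells. Shifts and turns lie within -1 to 1; 1 stands for 0.1 m of shift or pi rad of turn. Its arguments: {"type":"object","properties":{"series":{"type":"string"},"squeeze":{"type":"number"}},"required":["series"]}

```bash
mkdir -p pics; python3 - <<'E'
from rig import manip,get_image,get_calibration
import cv2
print(manip.get_state())
for n in("top","side","wrist"):
    im=get_image(n); cv2.imwrite(f"pics/{n}0.png",im[:,:,::-1]); print(n,get_calibration(n))
E
```

```text
{'clock': 0.0, 'qpos': array([-1.31704540e+00,  2.76631199e-01,  1.50611764e+00, -2.25365049e-05,
        1.36070528e+00, -1.20999708e-01]), 'qd': array([ 0.00181672,  0.0004279 , -0.0001129 , -0.00031962, -0.00066142,
        0.00033898]), 'effort': array([-7.25951340e-04, -4.16778338e+01, -2.45805126e+01, -2.84399339e-04,
        1.09666813e-02,  2.30703286e-06]), 'position': array([ 0.2103293 , -0.53459186,  0.23042524]), 'ee_rot': array([-0.13106584, -0.69467793, -0.13237816,  0.69478078]), 'contact_force': array([-0.40274943, -0.29748978,  0.49247171]), 'moment': array([ 0.0446658 , -0.01887819, -0.01584151]), 'width': 0.08516097748719403}
top {'fx': 493.82581831696564, 'fy': 493.82581831696564, 'cx': 321.88163563659543, 'cy': 241.1648868336963, 'cam_to_world': array([[ 0.00318607, -0.98035535,  0.1972137 ,  0.33312797],
       [-0.99990718, -0.00573577, -0.01235877, -0.00615721],
       [ 0.01324715, -0.19715602, -0.98028262,  1.09204209],
       [ 0.        ,  0.        ,  0.        ,  1.        ]])}
side {'fx': 616.0594623120243, 'fy': 616.0594623120243, 'cx': 318.49703033416205, 'cy': 240.80307688105597, 'cam_to_world': array([[-0.94162381, -0.2547369 ,  0.22012202,  0.27723593],
       [-0.33614165,  0.67485417, -0.65694797,  0.71675103],
       [ 0.01879862, -0.69259003, -0.72108644,  0.85189852],
       [ 0.        ,  0.        ,  0.        ,  1.        ]])}
wrist {'fx': 371.64829954431775, 'fy': 371.64829954431775, 'cx': 317.8881493696821, 'cy': 239.4706307719926, 'tool_from_camera': array([[-6.17105358e-05, -2.88699247e-01,  9.57419835e-01,
        -1.42764112e-01],
       [ 9.99999966e-01,  2.24381064e-04,  1.32114641e-04,
         1.73185411e-04],
       [-2.52968279e-04,  9.57419811e-01,  2.88699223e-01,
        -7.36572503e-02],
       [ 0.00000000e+00,  0.00000000e+00,  0.00000000e+00,
         1.00000000e+00]])}
```

View pics/top0.png

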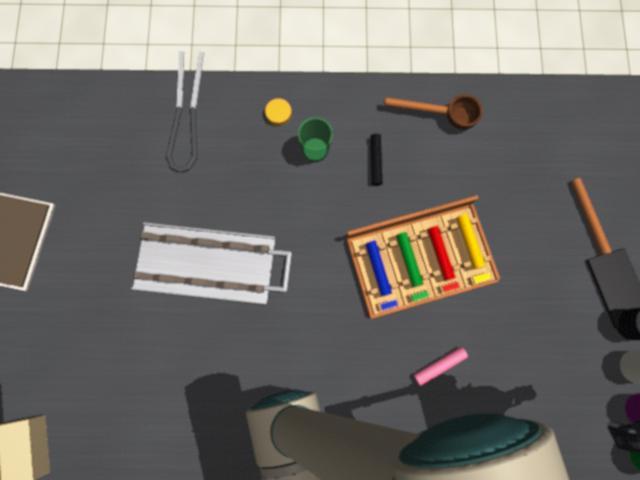

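View pics/side0.png

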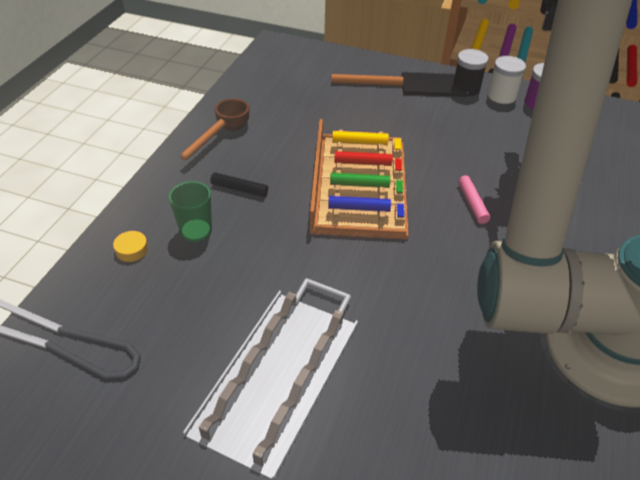

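Top view: the rack's rods read left to right (y decreasing) as blue (378,268), green (410,260), red (441,253), yellow (472,242), each with a matching sample below it. The tray centre is near (205,262) and its loop handle is at the right end (282,270), so blue goes in the rightmost notch. Decoys are the black bar (376,160) and the pink bar (441,367). The tumbler is at (315,137).

```bash
cat > h.py <<'E'
import numpy as np,cv2
from rig import manip,get_image,get_calibration
from scipy.spatial.transform import Rotation as R
def pose():
    s=manip.get_state(); q=s['ee_rot']; T=np.eye(4)
    T[:3,:3]=R.from_quat([q[1],q[2],q[3],q[0]]).as_matrix(); T[:3,3]=s['position']; return T
def rays(name,px,T=None):
    c=get_calibration(name); px=np.atleast_2d(np.asarray(px,float))
    d=np.c_[(px[:,0]-c['cx'])/c['fx'],(px[:,1]-c['cy'])/c['fy']]
    if name=='wrist':
        th=np.linalg.norm(d,axis=1,keepdims=True); u=d/np.maximum(th,1e-9)
        v=np.c_[u*np.sin(th),np.cos(th)]; M=T@c['tool_from_camera']
    else: v=np.c_[d,np.ones(len(d))]; M=c['cam_to_world']
    return M[:3,3],v@M[:3,:3].T
def onplane(name,px,z,T=None):
    o,v=rays(name,px,T); return o+v*((z-o[2])/v[:,2])[:,None]
def proj(name,P,T=None):
    c=get_calibration(name); M=T@c['tool_from_camera'] if name=='wrist' else c['cam_to_world']
    p=(np.atleast_2d(P)-M[:3,3])@M[:3,:3]
    if name=='wrist':
        r=np.linalg.norm(p[:,:2],axis=1); th=np.arctan2(r,p[:,2]); d=p[:,:2]/r[:,None]*th[:,None]
    else: d=p[:,:2]/p[:,2:]
    return d*[c['fx'],c['fy']]+[c['cx'],c['cy']]
H={'blue':(110,130),'green':(50,85),'red':(0,6),'yellow':(22,33)}
def blobs(im,col,roi,smin=110,vmin=50,amin=40):
    h=cv2.cvtColor(im,cv2.COLOR_RGB2HSV); lo,hi=H[col]
    m=cv2.inRange(h,(lo,smin,vmin),(hi,255,255))
    if col=='red': m|=cv2.inRange(h,(174,smin,vmin),(180,255,255))
    k=np.zeros_like(m); x0,y0,x1,y1=roi; k[y0:y1,x0:x1]=255; m&=k
    out=[]
    cs,_=cv2.findContours(m,cv2.RETR_EXTERNAL,cv2.CHAIN_APPROX_NONE)
    for c in cs:
        if cv2.contourArea(c)>amin: out.append((cv2.contourArea(c),cv2.minAreaRect(c)))
    return sorted(out,key=lambda a:-a[0])
def ends(r):
    b=cv2.boxPoints(r); 
    if np.linalg.norm(b[0]-b[1])>np.linalg.norm(b[1]-b[2]): b=np.roll(b,-1,0)
    return np.array([(b[0]+b[1])/2,(b[2]+b[3])/2])  # midpoints of short sides
E
python3 - <<'E'
from h import *
for n,roi in (('top',(345,195,500,320)),('side',(310,110,415,240))):
    im=cv2.cvtColor(cv2.imread(f'pics/{n}0.png'),cv2.COLOR_BGR2RGB)
    for c in H:
        b=blobs(im,c,roi); 
        for a,r in b[:2]:
            e=onplane(n,ends(r),.047); d=e[1]-e[0]; d*=np.sign(d[0])
            print(n,c,a,np.round(r[0],1),'mid',e.mean(0).round(4),'len',np.linalg.norm(d).round(3),'ang',np.arctan2(d[1],d[0]).round(3))
im=cv2.cvtColor(cv2.imread('pics/top0.png'),cv2.COLOR_BGR2RGB)
h=cv2.cvtColor(im,cv2.COLOR_RGB2HSV)
print(h[262,200],h[243,200],h[280,200],h[262,287])
for n,roi in (('top',(125,215,300,310)),('side',(180,275,365,480))):
    im=cv2.cvtColor(cv2.imread(f'pics/{n}0.png'),cv2.COLOR_BGR2RGB); x0,y0,x1,y1=roi
    cr=im[y0:y1,x0:x1,::-1]; f=4 if n=='top' else 3
    cv2.imwrite(f'pics/{n}_tray.png',cv2.resize(cr,None,fx=f,fy=f,interpolation=cv2.INTER_CUBIC))
E
```

```text
top blue 518.5 [378.4 267.7] mid [ 0.4868 -0.1401  0.047 ] len 0.117 ang 0.286
top blue 66.5 [388.6 304.5] mid [ 0.4081 -0.1605  0.047 ] len 0.033 ang -1.325
top green 481.5 [409.5 259. ] mid [ 0.506  -0.2076  0.047 ] len 0.116 ang 0.282
top green 64.5 [419.6 295.4] mid [ 0.4275 -0.2267  0.047 ] len 0.033 ang -1.325
top red 539.0 [441.2 252.8] mid [ 0.52   -0.2766  0.047 ] len 0.118 ang 0.278
top red 75.0 [450.5 286.5] mid [ 0.4466 -0.2933  0.047 ] len 0.034 ang -1.28
top yellow 517.0 [470.8 240.7] mid [ 0.5468 -0.3421  0.047 ] len 0.121 ang 0.274
top yellow 108.5 [481.6 277.5] mid [ 0.4663 -0.3609  0.047 ] len 0.038 ang -1.292
side blue 638.5 [359.3 202.7] mid [ 0.4835 -0.1403  0.047 ] len 0.118 ang 0.281
side blue 65.5 [400. 210.] mid [ 0.4047 -0.1486  0.047 ] len 0.034 ang -1.319
side green 545.0 [359.9 179.2] mid [ 0.5028 -0.2074  0.047 ] len 0.117 ang 0.277
side green 46.5 [399.1 186.5] mid [ 0.4235 -0.2142  0.047 ] len 0.034 ang -1.224
side red 570.5 [363.3 157.6] mid [ 0.5165 -0.2764  0.047 ] len 0.119 ang 0.283
side red 59.0 [398.  163.5] mid [ 0.4436 -0.2836  0.047 ] len 0.036 ang -1.317
side yellow 404.0 [360.  136.1] mid [ 0.5449 -0.345   0.047 ] len 0.118 ang 0.23
side yellow 47.0 [397. 143.] mid [ 0.4631 -0.3503  0.047 ] len 0.035 ang -1.316
[150   2 209] [ 14  50 118] [ 13  52 128] [150   1 195]
```

View pics/top_tray.png

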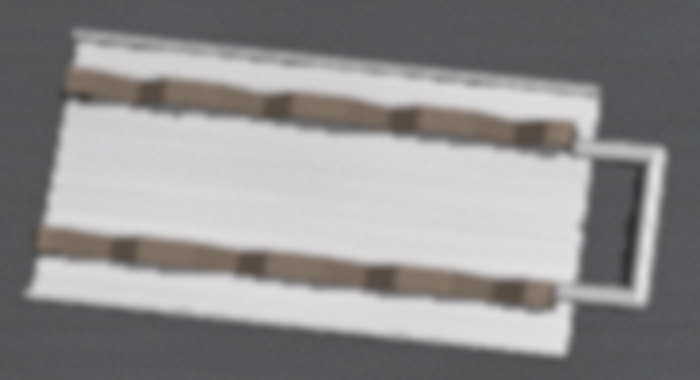

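```bash
cat >> h.py <<'E'
def plan(x,y,z,ang):
    """delta (tool axes, units 0.1 m) and turn (units pi) from the present pose to tool down, jaws across a rod lying along ang"""
    T=pose(); best=None
    for a in(ang,ang+np.pi):
        X=np.array([0,0,-1.]); Y=np.array([-np.sin(a),np.cos(a),0]); M=np.c_[X,Y,np.cross(X,Y)]
        rv=R.from_matrix(T[:3,:3].T@M).as_rotvec()
        if best is None or np.linalg.norm(rv)<np.linalg.norm(best): best=rv
    print('at',T[:3,3].round(4),'shift',(T[:3,:3].T@(np.array([x,y,z])-T[:3,3])/.1).round(3),'turn',(best/np.pi).round(4))
E
python3 - <<'E'
from h import *
c=np.array([(75,33),(600,88),(567,355),(28,296)])/4+[125,215]
P=onplane('top',c,.003); print('corners',P.round(4).tolist(),'mid',P.mean(0).round(4))
print([np.linalg.norm(P[i]-P[(i+1)%4]).round(3) for i in range(4)])
s=np.array([(67,70),(574,124),(39,228),(555,284)])/4+[125,215]
S=onplane('top',s,.032); print('strips (far edge)',S.round(4).tolist())
for d in(P[1]-P[0],P[2]-P[3],S[1]-S[0],S[3]-S[2]): print(np.linalg.norm(d).round(3),np.arctan2(d[1],d[0]).round(3))
T=pose();print(T.round(3))
plan(.546,-.343,.15,.28)
E
```

```text
corners [[0.5911, 0.382, 0.003], [0.5612, 0.0857, 0.003], [0.4117, 0.1004, 0.003], [0.4427, 0.3967, 0.003]] mid [0.5016 0.2412 0.003 ]
[np.float64(0.298), np.float64(0.15), np.float64(0.298), np.float64(0.149)]
strips (far edge) [[0.5634, 0.3745, 0.032], [0.5349, 0.0969, 0.032], [0.4764, 0.3829, 0.032], [0.4475, 0.105, 0.032]]
0.298 -1.671
0.298 -1.675
0.279 -1.673
0.279 -1.674
[[-0.     0.366 -0.931  0.21 ]
 [ 0.001 -0.931 -0.366 -0.535]
 [-1.    -0.001 -0.     0.231]
 [ 0.     0.     0.     1.   ]]
at [ 0.2104 -0.5347  0.2307] shift [ 0.808 -0.554 -3.825] turn [ 0.0302 -0.      0.0004]
```

View pics/side_tray.png

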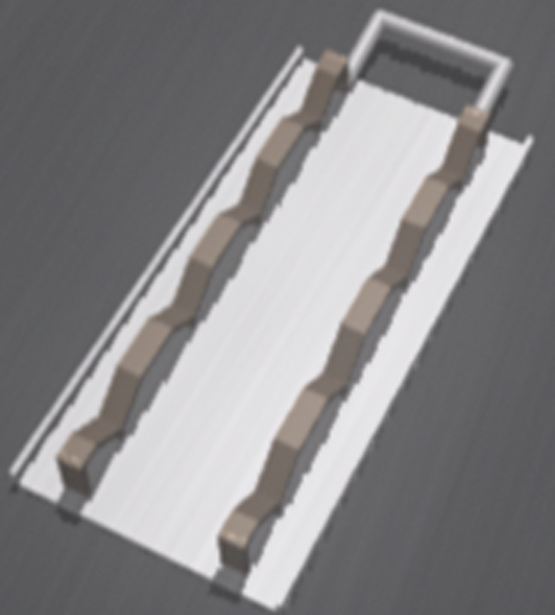

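Tray centre is about (0.500, 0.241), with its long axis pointing to the handle at -1.673 rad. The strips, corners and handle agree with the description. I'll turn and move over the yellow rod.

Emit:
{"name": "arm_command", "arguments": {"series": "0 0 0 0.0302 0 0 0.2; 0.08 -0.09 -0.375 0 0 0 0.2; 0.08 -0.09 -0.375 0 0 0 0.2; 0.08 -0.09 -0.375 0 0 0 0.2; 0.08 -0.09 -0.375 0 0 0 0.2; 0.08 -0.09 -0.375 0 0 0 0.2; 0.08 -0.09 -0.375 0 0 0 0.2; 0.08 -0.09 -0.375 0 0 0 0.2; 0.08 -0.09 -0.375 0 0 0 0.2; 0.08 -0.09 -0.375 0 0 0 0.2; 0.08 -0.09 -0.375 0 0 0 0.2; 0 0 0 0 0 0 0.2", "squeeze": 60}}

```text
clock: 1.15
position: [0.5512, -0.3402, 0.1489]
ee_rot: [0.099, 0.701, 0.102, -0.699]
contact_force: [0.5, -0.2, -0.1]
width: 0.0513
```

```bash
python3 - <<'E'
from h import *
T=pose(); im=get_image('wrist'); cv2.imwrite('pics/w1.png',im[:,:,::-1])
for c in H:
    for a,r in blobs(im,c,(0,0,640,480),amin=400)[:2]:
        e=onplane('wrist',ends(r),.047,T); d=e[1]-e[0]; d*=np.sign(d[0])
        print(c,a,np.round(r[0]),e.mean(0).round(4),np.linalg.norm(d).round(3),np.arctan2(d[1],d[0]).round(3))
plan(.546,-.343,.03,.28); print(manip.get_state()['width'])
E
```

```text
blue 4309.5 [ 69. 258.] [ 0.472  -0.1433  0.047 ] 0.148 0.346
green 5246.5 [137. 258.] [ 0.4922 -0.211   0.047 ] 0.147 0.336
red 4608.5 [219. 248.] [ 0.5214 -0.2743  0.047 ] 0.115 0.279
yellow 6596.0 [317. 255.] [ 0.5343 -0.3444  0.047 ] 0.143 0.285
at [ 0.5483 -0.3422  0.1495] shift [1.195 0.004 0.024] turn [0.0015 0.0002 0.0008]
0.050878294638044934
```

View pics/w1.png

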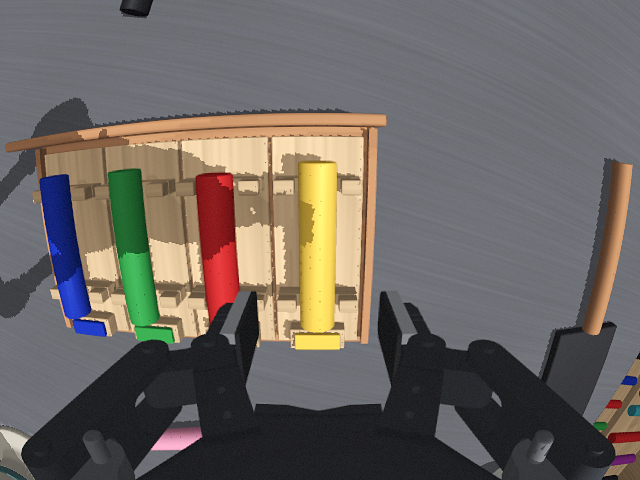

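The wrist view shows yellow (317,245) centred between the fingers, with red (218,240) clear of the left finger. Going down and gripping.

Emit:
{"name": "arm_command", "arguments": {"series": "0.3 0 0.02 0 0 0 0.2; 0.35 0 0 0 0 0 0.2; 0.3 0 0 0 0 0 0.2; 0.17 0 0 0 0 0 0.2; 0.07 0 0 0 0 0 0.2; 0 0 0 0 0 0 0.2; 0 0 0 0 0 0 -0.6; 0 0 0 0 0 0 -0.6; 0 0 0 0 0 0 -0.6; 0 0 0 0 0 0 -0.6; 0 0 0 0 0 0 -0.6; 0 0 0 0 0 0 -0.6", "squeeze": 60}}

```text
clock: 2.2
position: [0.5442, -0.3446, 0.0343]
ee_rot: [0.098, 0.701, 0.099, -0.7]
contact_force: [-1.7, 5.9, 5.3]
width: 0.0241
```

```bash
python3 - <<'E'
from h import *
s=manip.get_state(); print(s['width'],s['contact_force'],s['position'])
print(s['qpos'])
E
```

```text
0.02410154306344568 [-1.68004582  5.93760994  5.29716412] [ 0.5441877  -0.3446322   0.03430963]
[-6.73137838e-01  5.33432267e-01  1.61395116e+00  1.34965872e-03
  9.94064882e-01  6.17301509e-01]
```

Width is 24 mm, less than the rod's thickness, so I'm gripping above its axis. I'll reopen, go lower and grip again.

Emit:
{"name": "arm_command", "arguments": {"series": "0 0 0 0 0 0 0; 0 0 0 0 0 0 0.1; 0 0 0 0 0 0 0.1; 0.04 0 0 0 0 0 0.1; 0.02 0 0 0 0 0 0.1; 0 0 0 0 0 0 0.1; 0 0 0 0 0 0 -0.6; 0 0 0 0 0 0 -0.6; 0 0 0 0 0 0 -0.6; 0 0 0 0 0 0 -0.6; 0 0 0 0 0 0 -0.6; 0 0 0 0 0 0 -0.6", "squeeze": 50}}

```text
clock: 3.2
position: [0.5438, -0.3446, 0.0262]
ee_rot: [-0.098, -0.7, -0.099, 0.7]
contact_force: [-1.4, 4.7, 1.7]
width: 0.0245
```

```bash
python3 - <<'E'
from h import *
s=manip.get_state(); print(s['width'],s['contact_force'],s['position'])
im=get_image('wrist'); cv2.imwrite('pics/w2.png',im[:,:,::-1])
E
```

```text
0.02449835374620792 [-1.43874664  4.69343757  1.73188062] [ 0.54381853 -0.34464804  0.02624272]
```

View pics/w2.png

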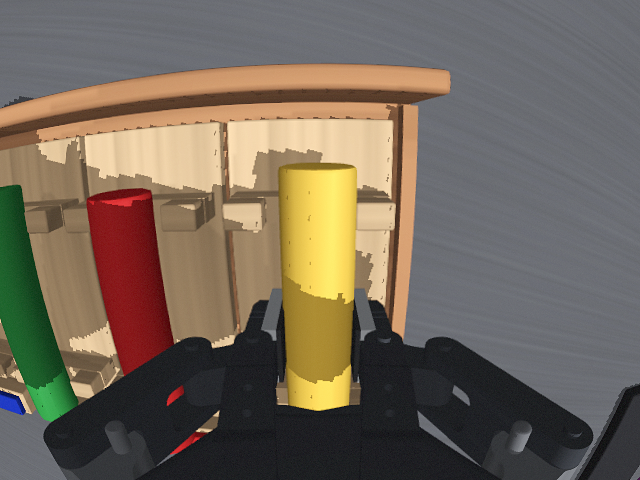

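The wrist view shows yellow held squarely between the pads (318,290). Lifting and turning to the tray angle.

Emit:
{"name": "arm_command", "arguments": {"series": "-0.1 0 0 0 0 0 -0.6; -0.2 0 0 0 0 0 -0.6; -0.3 0 0 0 0 0 -0.6; -0.3 0 0 0 0 0 -0.6; -0.2 0 0 0 0 0 -0.6; -0.1 0 0 0 0 0 -0.6; 0 0 0 0.03 0 0 -0.6; 0 0 0 0.031 0 0 -0.6; 0 0 0 0.031 0 0 -0.6; 0 0 0 0.031 0 0 -0.6; 0 0 0 0 0 0 -0.6"}}

```text
clock: 4.17
position: [0.5438, -0.3461, 0.1457]
ee_rot: [0.038, -0.706, 0.038, 0.706]
contact_force: [-0.1, 0.0, -1.9]
width: 0.0245
```

```bash
python3 - <<'E'
from h import *
s=manip.get_state(); print(s['width'],s['contact_force'])
plan(.5107,.3453,.12,-.102)
E
```

```text
0.024543520918300175 [-0.14797881  0.02640219 -1.89117474]
at [ 0.5438 -0.3461  0.1457] shift [ 0.252 -6.838  1.075] turn [-0.002   0.0002 -0.0003]
```

Emit:
{"name": "arm_command", "arguments": {"series": "0 -0.1 0.016 0 0 0 -0.6; 0 -0.25 0.039 0 0 0 -0.6; 0 -0.36 0.057 0 0 0 -0.6; 0 -0.36 0.057 0 0 0 -0.6; 0 -0.36 0.057 0 0 0 -0.6; 0 -0.36 0.057 0 0 0 -0.6; 0 -0.36 0.057 0 0 0 -0.6; 0 -0.36 0.057 0 0 0 -0.6; 0 -0.36 0.057 0 0 0 -0.6; 0 -0.36 0.057 0 0 0 -0.6; 0 -0.36 0.057 0 0 0 -0.6; 0 -0.36 0.057 0 0 0 -0.6"}}

```text
clock: 5.17
position: [0.5231, 0.0559, 0.1463]
ee_rot: [-0.037, 0.706, -0.037, -0.706]
contact_force: [1.1, 0.6, -1.2]
width: 0.025
```

Emit:
{"name": "arm_command", "arguments": {"series": "0 -0.36 0.057 0 0 0 -0.6; 0 -0.36 0.057 0 0 0 -0.6; 0 -0.36 0.057 0 0 0 -0.6; 0 -0.36 0.057 0 0 0 -0.6; 0 -0.36 0.057 0 0 0 -0.6; 0 -0.36 0.057 0 0 0 -0.6; 0 -0.36 0.057 0 0 0 -0.6; 0 -0.25 0.04 0 0 0 -0.6; 0 -0.12 0.02 0 0 0 -0.6; 0 0 0 0 0 0 -0.6; 0 0 0 0 0 0 -0.6"}}

```text
clock: 6.08
position: [0.5084, 0.3458, 0.1458]
ee_rot: [0.036, -0.706, 0.037, 0.706]
contact_force: [0.3, -0.5, -1.9]
width: 0.0245
```

```bash
python3 - <<'E'
from h import *
T=pose(); im=get_image('wrist'); cv2.imwrite('pics/w3.png',im[:,:,::-1])
s=manip.get_state(); print(s['width'],s['qpos'])
plan(.5107,.3453,.02,-.102)
N=[(.4893,.1363),(.4964,.2060),(.5036,.2756),(.5107,.3453)]
ux=np.array([.995,-.102])
for x,y in N: print(proj('wrist',[[*(np.array([x,y])+k*ux),.022] for k in(.044,-.044)],T).round(0).tolist())
E
```

```text
0.024316703527497 [ 4.83675925e-01  3.91585890e-01  1.54869799e+00 -1.39893517e-03
  1.20277357e+00  2.16032333e+00]
at [0.5086 0.345  0.1459] shift [ 1.259 -0.008 -0.022] turn [-0.0011  0.0002 -0.0006]
[[566.0, 179.0], [551.0, 276.0]]
[[498.0, 174.0], [485.0, 279.0]]
[[413.0, 170.0], [406.0, 281.0]]
[[318.0, 169.0], [318.0, 282.0]]
```

View pics/w3.png

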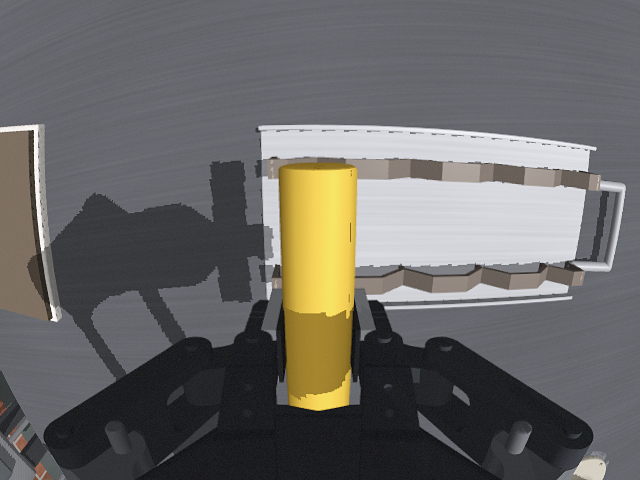

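The wrist view shows notch 4 under the yellow rod (318). The projected notches at (406,281), (485,279) and (551,276) match the visible V bottoms, so the tray pose holds. Lowering.

Emit:
{"name": "arm_command", "arguments": {"series": "0.2 0 -0.02 0 0 0 -0.6; 0.35 0 0 0 0 0 -0.6; 0.35 0 0 0 0 0 -0.6; 0.2 0 0 0 0 0 -0.6; 0.1 0 0 0 0 0 -0.6; 0.06 0 0 0 0 0 -0.6; 0.03 0 0 0 0 0 -0.6; 0.02 0 0 0 0 0 -0.6; 0 0 0 0 0 0 -0.6; 0 0 0 0 0 0 -0.6"}}

```text
clock: 6.97
position: [0.5119, 0.3462, 0.0166]
ee_rot: [-0.038, 0.707, -0.037, -0.705]
contact_force: [-0.4, 0.5, -2.5]
width: 0.0245
```

Emit:
{"name": "arm_command", "arguments": {"series": "0.02 0 0 0 0 0 -0.6; 0.02 0 0 0 0 0 -0.6; 0 0 0 0 0 0 -0.6; 0 0 0 0 0 0 -0.6"}}

```text
clock: 7.3
position: [0.5112, 0.3461, 0.0115]
ee_rot: [-0.038, 0.706, -0.037, -0.706]
contact_force: [-0.2, -0.1, -0.8]
width: 0.0247
```

Emit:
{"name": "arm_command", "arguments": {"series": "0.01 0 0 0 0 0 -0.6; 0 0 0 0 0 0 -0.3; 0 0 0 0 0 0 -0.2; 0 0 0 0 0 0 0; 0 0 0 0 0 0 0.15; 0 0 0 0 0 0 0.15; 0 0 0 0 0 0 0.15; -0.15 0 0 0 0 0 0.15; -0.35 0 0 0 0 0 0.15; -0.35 0 0 0 0 0 0.15; -0.35 0 0 0 0 0 0.15; -0.15 0 0 0 0 0 0.15"}}

```text
clock: 8.3
position: [0.5132, 0.347, 0.1503]
ee_rot: [-0.039, 0.708, -0.036, -0.704]
contact_force: [0.5, 0.0, -0.6]
width: 0.0489
```

```bash
python3 - <<'E'
from h import *
T=pose(); im=get_image('wrist'); cv2.imwrite('pics/w4.png',im[:,:,::-1])
t=get_image('top')
for a,r in blobs(t,'yellow',(120,200,300,310))[:1]:
    e=onplane('top',ends(r),.032); d=e[1]-e[0]; d*=np.sign(d[0]); print(e.mean(0).round(4),np.linalg.norm(d).round(3),np.arctan2(d[1],d[0]).round(3))
plan(.518,-.2765,.135,.28)
E
```

```text
[0.5155 0.3447 0.032 ] 0.123 -0.117
at [0.5132 0.3471 0.1493] shift [ 0.12   6.196 -0.709] turn [-0.123  -0.0024  0.001 ]
```

View pics/w4.png

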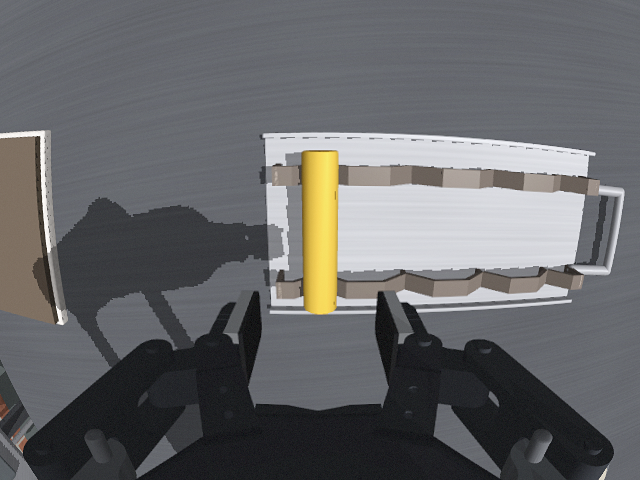

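The yellow rod is seated in the notch farthest from the handle (320,230). Top view puts its middle at (0.5155, 0.3447), about 5 mm off centre along its axis, which is within limits. Returning for red.

Emit:
{"name": "arm_command", "arguments": {"series": "0 0.2 -0.023 0 0 0 0.2; 0 0.36 -0.041 0 0 0 0.2; 0 0.36 -0.041 0 0 0 0.2; 0 0.36 -0.041 0 0 0 0.2; 0 0.36 -0.041 0 0 0 0.2; 0 0.36 -0.041 0 0 0 0.2; 0 0.36 -0.041 0 0 0 0.2; 0 0.36 -0.041 0 0 0 0.2; 0 0.36 -0.041 0 0 0 0.2; 0 0.36 -0.041 0 0 0 0.2; 0 0.36 -0.041 0 0 0 0.2; 0 0.36 -0.041 0 0 0 0.2"}}

```text
clock: 9.4
position: [0.5125, -0.0742, 0.1437]
ee_rot: [0.038, -0.705, 0.037, 0.707]
contact_force: [0.5, 0.9, -0.3]
width: 0.0513
```

Emit:
{"name": "arm_command", "arguments": {"series": "0 0.36 -0.041 0 0 0 0.2; 0 0.36 -0.041 0 0 0 0.2; 0 0.36 -0.041 0 0 0 0.2; 0 0.36 -0.041 0 0 0 0.2; 0 0.36 -0.041 0 0 0 0.2; 0 0.236 -0.027 0 0 0 0.2; 0.02 0 0 -0.031 0 0 0.2; 0.02 0 0 -0.031 0 0 0.2; 0.02 0 0 -0.031 0 0 0.2; 0.02 0 0 -0.03 0 0 0.2; 0 0 0 0 0 0 0.2; 0 0 0 0 0 0 0.2"}}

```text
clock: 10.4
position: [0.5146, -0.2772, 0.1358]
ee_rot: [-0.097, -0.7, -0.098, 0.701]
contact_force: [0.2, -0.8, -1.0]
width: 0.0512
```

```bash
python3 - <<'E'
from h import *
T=pose(); im=get_image('wrist')
for c in H:
    for a,r in blobs(im,c,(0,0,640,480),amin=400)[:2]:
        e=onplane('wrist',ends(r),.047,T); d=e[1]-e[0]; d*=np.sign(d[0])
        print(c,a,np.round(r[0]),e.mean(0).round(4),np.linalg.norm(d).round(3),np.arctan2(d[1],d[0]).round(3))
plan(.518,-.2765,.026,.28)
E
```

```text
blue 5995.0 [127. 242.] [ 0.4727 -0.1436  0.047 ] 0.147 0.337
green 6202.0 [212. 236.] [ 0.4959 -0.2075  0.047 ] 0.137 0.26
red 7449.5 [318. 241.] [ 0.5115 -0.2785  0.047 ] 0.136 0.278
at [ 0.5148 -0.2773  0.1362] shift [ 1.102  0.002 -0.034] turn [-0.0007  0.0004  0.0005]
```

Emit:
{"name": "arm_command", "arguments": {"series": "0.3 0 -0.03 0 0 0 0.2; 0.35 0 0 0 0 0 0.2; 0.25 0 0 0 0 0 0.2; 0.13 0 0 0 0 0 0.2; 0.07 0 0 0 0 0 0.2; 0 0 0 0 0 0 0.2; 0 0 0 0 0 0 -0.6; 0 0 0 0 0 0 -0.6; 0 0 0 0 0 0 -0.6; 0 0 0 0 0 0 -0.6; 0 0 0 0 0 0 -0.6; 0 0 0 0 0 0 -0.6", "squeeze": 50}}

```text
clock: 11.45
position: [0.5192, -0.2775, 0.0287]
ee_rot: [0.099, 0.701, 0.098, -0.699]
contact_force: [-0.2, 0.6, 6.6]
width: 0.0247
```

Emit:
{"name": "arm_command", "arguments": {"series": "-0.1 0 0 0 0 0 -0.6; -0.2 0 0 0 0 0 -0.6; -0.3 0 0 0 0 0 -0.6; -0.3 0 0 0 0 0 -0.6; -0.2 0 0 0 0 0 -0.6; -0.1 0 0 0 0 0 -0.6; 0 0 0 0.031 0 0 -0.6; 0 0 0 0.031 0 0 -0.6; 0 0 0 0.031 0 0 -0.6; 0 0 0 0.03 0 0 -0.6; 0 0 0 0 0 0 -0.6; 0 0 0 0 0 0 -0.6"}}

```text
clock: 12.45
position: [0.5176, -0.2765, 0.1466]
ee_rot: [0.037, -0.706, 0.036, 0.707]
contact_force: [-0.0, 0.9, -2.2]
width: 0.0247
```

```bash
python3 - <<'E'
from h import *
s=manip.get_state(); print(s['width'],s['contact_force'])
plan(.5026,.2757,.02,-.102)
E
```

```text
0.024665742577828508 [-0.0085829   0.88083385 -2.16994359]
at [ 0.5176 -0.2765  0.1466] shift [ 1.271 -5.476  0.721] turn [-0.0007  0.0006  0.0003]
```

Emit:
{"name": "arm_command", "arguments": {"series": "0 -0.1 0.013 0 0 0 -0.6; 0 -0.25 0.033 0 0 0 -0.6; 0 -0.36 0.047 0 0 0 -0.6; 0 -0.36 0.047 0 0 0 -0.6; 0 -0.36 0.047 0 0 0 -0.6; 0 -0.36 0.047 0 0 0 -0.6; 0 -0.36 0.047 0 0 0 -0.6; 0 -0.36 0.047 0 0 0 -0.6; 0 -0.36 0.047 0 0 0 -0.6; 0 -0.36 0.048 0 0 0 -0.6; 0 -0.36 0.048 0 0 0 -0.6; 0 -0.36 0.048 0 0 0 -0.6"}}

```text
clock: 13.45
position: [0.5075, 0.1237, 0.1473]
ee_rot: [0.037, -0.706, 0.037, 0.706]
contact_force: [1.0, 0.4, -2.1]
width: 0.0247
```

Emit:
{"name": "arm_command", "arguments": {"series": "0 -0.36 0.048 0 0 0 -0.6; 0 -0.36 0.048 0 0 0 -0.6; 0 -0.36 0.048 0 0 0 -0.6; 0 -0.25 0.033 0 0 0 -0.6; 0 -0.13 0.017 0 0 0 -0.6; 0 -0.066 0.008 0 0 0 -0.6; 0 0 0 0 0 0 -0.6; 0 0 0 0 0 0 -0.6"}}

```text
clock: 14.12
position: [0.5044, 0.2743, 0.147]
ee_rot: [0.037, -0.706, 0.038, 0.706]
contact_force: [0.3, -0.3, -2.6]
width: 0.0245
```

```bash
python3 - <<'E'
from h import *
s=manip.get_state(); print(s['width'],s['contact_force'])
plan(.5026,.2757,.02,-.102)
E
```

```text
0.024507078011226816 [ 0.26015955 -0.27417497 -2.5989445 ]
at [0.5044 0.2743 0.147 ] shift [ 1.27  -0.014  0.019] turn [-0.0012  0.0002 -0.0005]
```

Emit:
{"name": "arm_command", "arguments": {"series": "0.2 -0.01 0.02 0 0 0 -0.6; 0.35 0 0 0 0 0 -0.6; 0.35 0 0 0 0 0 -0.6; 0.2 0 0 0 0 0 -0.6; 0.1 0 0 0 0 0 -0.6; 0.05 0 0 0 0 0 -0.6; 0.02 0 0 0 0 0 -0.6; 0.02 0 0 0 0 0 -0.6; 0 0 0 0 0 0 -0.6; 0 0 0 0 0 0 -0.6; 0 0 0 0 0 0 -0.6"}}

```text
clock: 15.03
position: [0.5036, 0.2768, 0.0194]
ee_rot: [-0.038, 0.707, -0.037, -0.705]
contact_force: [0.2, -0.3, -1.3]
width: 0.0248
```

Emit:
{"name": "arm_command", "arguments": {"series": "0.02 0 0 0 0 0 -0.6; 0.02 0 0 0 0 0 -0.6; 0.01 0 0 0 0 0 -0.6; 0 0 0 0 0 0 -0.6; 0 0 0 0 0 0 -0.6"}}

```text
clock: 15.45
position: [0.5031, 0.2768, 0.0137]
ee_rot: [-0.038, 0.706, -0.037, -0.706]
contact_force: [-0.9, 1.7, 2.5]
width: 0.0242
```

Contact made (force now +2.5 N). Releasing and going up.

Emit:
{"name": "arm_command", "arguments": {"series": "0 0 0 0 0 0 -0.3; 0 0 0 0 0 0 -0.2; 0 0 0 0 0 0 0; 0 0 0 0 0 0 0.15; 0 0 0 0 0 0 0.15; 0 0 0 0 0 0 0.15; -0.15 0 0 0 0 0 0.15; -0.35 0 0 0 0 0 0.15; -0.35 0 0 0 0 0 0.15; -0.3 0 0 0 0 0 0.15; -0.1 0 0 0 0 0 0.15; 0 0 0 0 0 0 0.15"}}

```text
clock: 16.45
position: [0.5049, 0.2773, 0.1415]
ee_rot: [-0.039, 0.708, -0.037, -0.704]
contact_force: [0.4, 0.2, 0.3]
width: 0.0494
```

```bash
cat >> h.py <<'E'
def check():
    for n,roi in(('top',(120,200,300,310)),('side',(180,275,365,480))):
        t=get_image(n); cv2.imwrite(f'pics/{n}_last.png',t[:,:,::-1])
        for c in H:
            for a,r in blobs(t,c,roi,amin=150)[:1]:
                e=onplane(n,ends(r),.032); d=e[1]-e[0]; d*=np.sign(d[0]); m=e.mean(0)[:2]-[.500,.2408]
                ty=np.array([-.102,-.995]); tx=np.array([-.995,.102])
                print(n,c,'tray x,y',(m@tx).round(4),(m@ty).round(4),'len',np.linalg.norm(d).round(3),'ang err',(np.arctan2(d[1],d[0])+.102).round(3))
E
python3 - <<'E'
from h import *
check()
plan(.5045,-.2075,.135,.28)
E
```

```text
top red tray x,y 0.0225 -0.0371 len 0.075 ang err 0.042
side red tray x,y 0.0005 -0.0372 len 0.123 ang err -0.005
side yellow tray x,y -0.0358 -0.1047 len 0.058 ang err 0.024
at [0.5022 0.2762 0.1375] shift [ 0.028  4.807 -0.536] turn [-1.23e-01  3.00e-04 -1.00e-04]
```

Emit:
{"name": "arm_command", "arguments": {"series": "0 0.2 -0.023 0 0 0 0.2; 0 0.36 -0.04 0 0 0 0.2; 0 0.36 -0.04 0 0 0 0.2; 0 0.36 -0.04 0 0 0 0.2; 0 0.36 -0.04 0 0 0 0.2; 0 0.36 -0.04 0 0 0 0.2; 0 0.36 -0.04 0 0 0 0.2; 0 0.36 -0.04 0 0 0 0.2; 0 0.36 -0.04 0 0 0 0.2; 0 0.36 -0.04 0 0 0 0.2; 0 0.36 -0.04 0 0 0 0.2"}}

```text
clock: 17.47
position: [0.5026, -0.1071, 0.1358]
ee_rot: [0.038, -0.704, 0.037, 0.708]
contact_force: [1.2, 0.3, -0.5]
width: 0.0514
```

Emit:
{"name": "arm_command", "arguments": {"series": "0 0.36 -0.04 0 0 0 0.2; 0 0.36 -0.04 0 0 0 0.2; 0 0.287 -0.033 0 0 0 0.2; 0 0 0 -0.031 0 0 0.2; 0 0 0 -0.031 0 0 0.2; 0 0 0 -0.031 0 0 0.2; 0 0 0 -0.03 0 0 0.2; 0 0 0 0 0 0 0.2; 0 0 0 0 0 0 0.2"}}

```text
clock: 18.22
position: [0.5039, -0.2066, 0.1362]
ee_rot: [-0.097, -0.699, -0.099, 0.701]
contact_force: [-0.5, 0.5, -0.8]
width: 0.0511
```

```bash
python3 - <<'E'
from h import *
T=pose(); im=get_image('wrist')
for c in H:
    for a,r in blobs(im,c,(0,0,640,480),amin=400)[:2]:
        e=onplane('wrist',ends(r),.047,T); d=e[1]-e[0]; d*=np.sign(d[0])
        print(c,a,np.round(r[0]),e.mean(0).round(4),np.linalg.norm(d).round(3),np.arctan2(d[1],d[0]).round(3))
plan(.5045,-.2075,.026,.28)
check()
E
```

```text
blue 5618.0 [214. 239.] [ 0.4839 -0.1385  0.047 ] 0.122 0.261
green 7416.5 [320. 250.] [ 0.4948 -0.2103  0.047 ] 0.141 0.279
yellow 521.0 [491. 332.] [ 0.4713 -0.3573  0.047 ] 0.038 -1.299
at [ 0.5042 -0.2067  0.1367] shift [ 1.107  0.011 -0.003] turn [-0.0007  0.0007  0.0007]
top red tray x,y -0.0 -0.0353 len 0.121 ang err -0.004
top yellow tray x,y -0.0049 -0.1055 len 0.123 ang err -0.008
side red tray x,y 0.0004 -0.0373 len 0.123 ang err -0.0
side yellow tray x,y -0.0048 -0.1041 len 0.12 ang err -0.005
```

Both placed rods measure well: red at tray (0.000, -0.036) and yellow at (-0.005, -0.105). Gripping green.

Emit:
{"name": "arm_command", "arguments": {"series": "0.3 0.01 0 0 0 0 0.2; 0.35 0 0 0 0 0 0.2; 0.25 0 0 0 0 0 0.2; 0.14 0 0 0 0 0 0.2; 0.08 0 0 0 0 0 0.2; 0 0 0 0 0 0 0.2; 0 0 0 0 0 0 -0.6; 0 0 0 0 0 0 -0.6; 0 0 0 0 0 0 -0.6; 0 0 0 0 0 0 -0.6; 0 0 0 0 0 0 -0.6; 0 0 0 0 0 0 -0.6", "squeeze": 50}}

```text
clock: 19.37
position: [0.5064, -0.2086, 0.0275]
ee_rot: [0.099, 0.701, 0.098, -0.699]
contact_force: [0.1, 1.1, 4.9]
width: 0.0245
```

Emit:
{"name": "arm_command", "arguments": {"series": "-0.1 0 0 0 0 0 -0.6; -0.2 0 0 0 0 0 -0.6; -0.3 0 0 0 0 0 -0.6; -0.3 0 0 0 0 0 -0.6; -0.2 0 0 0 0 0 -0.6; -0.1 0 0 0 0 0 -0.6; 0 0 0 0.031 0 0 -0.6; 0 0 0 0.031 0 0 -0.6; 0 0 0 0.031 0 0 -0.6; 0 0 0 0.03 0 0 -0.6; 0 0 0 0 0 0 -0.6; 0 0 0 0 0 0 -0.6"}}

```text
clock: 20.37
position: [0.5047, -0.2079, 0.1456]
ee_rot: [0.037, -0.706, 0.037, 0.707]
contact_force: [0.1, -0.5, -2.3]
width: 0.0247
```

```bash
python3 - <<'E'
from h import *
plan(.4962,.2063,.02,-.102)
E
```

```text
at [ 0.5047 -0.2079  0.1456] shift [ 1.26  -4.109  0.513] turn [-0.0007  0.0005  0.0002]
```

Emit:
{"name": "arm_command", "arguments": {"series": "0 -0.1 0.012 0 0 0 -0.6; 0 -0.25 0.031 0 0 0 -0.6; 0 -0.36 0.045 0 0 0 -0.6; 0 -0.36 0.045 0 0 0 -0.6; 0 -0.36 0.045 0 0 0 -0.6; 0 -0.36 0.045 0 0 0 -0.6; 0 -0.36 0.045 0 0 0 -0.6; 0 -0.36 0.045 0 0 0 -0.6; 0 -0.36 0.045 0 0 0 -0.6; 0 -0.36 0.045 0 0 0 -0.6"}}

```text
clock: 21.2
position: [0.4985, 0.1196, 0.1462]
ee_rot: [0.037, -0.706, 0.037, 0.706]
contact_force: [0.3, 0.8, -1.7]
width: 0.0248
```

Emit:
{"name": "arm_command", "arguments": {"series": "0 -0.36 0.045 0 0 0 -0.6; 0 -0.3 0.037 0 0 0 -0.6; 0 -0.15 0.019 0 0 0 -0.6; 0 -0.069 0.01 0 0 0 -0.6; 0 0 0 0 0 0 -0.6; 0 0 0 0 0 0 -0.6"}}

```text
clock: 21.7
position: [0.4974, 0.2055, 0.146]
ee_rot: [0.037, -0.706, 0.038, 0.706]
contact_force: [-0.9, -0.7, -1.6]
width: 0.0245
```

```bash
python3 - <<'E'
from h import *
plan(.4962,.2063,.02,-.102)
E
```

```text
at [0.4974 0.2055 0.146 ] shift [ 1.26  -0.008  0.012] turn [-0.001   0.0002 -0.0004]
```

Emit:
{"name": "arm_command", "arguments": {"series": "0.2 -0.01 0.01 0 0 0 -0.6; 0.35 0 0 0 0 0 -0.6; 0.35 0 0 0 0 0 -0.6; 0.2 0 0 0 0 0 -0.6; 0.1 0 0 0 0 0 -0.6; 0.05 0 0 0 0 0 -0.6; 0.02 0 0 0 0 0 -0.6; 0.02 0 0 0 0 0 -0.6; 0.02 0 0 0 0 0 -0.6; 0.01 0 0 0 0 0 -0.6; 0 0 0 0 0 0 -0.6; 0 0 0 0 0 0 -0.6"}}

```text
clock: 22.7
position: [0.4974, 0.2071, 0.0149]
ee_rot: [-0.038, 0.707, -0.037, -0.706]
contact_force: [0.2, -0.4, -2.2]
width: 0.0248
```

Emit:
{"name": "arm_command", "arguments": {"series": "0.015 0 0 0 0 0 -0.6; 0.015 0 0 0 0 0 -0.6; 0 0 0 0 0 0 -0.6; 0 0 0 0 0 0 -0.6"}}

```text
clock: 23.03
position: [0.4975, 0.2071, 0.0125]
ee_rot: [-0.038, 0.707, -0.037, -0.706]
contact_force: [-1.7, -0.8, 7.6]
width: 0.0247
```

Contact (+7.6 N). Backing off 0.5 mm while releasing, then up.

Emit:
{"name": "arm_command", "arguments": {"series": "-0.005 0 0 0 0 0 -0.3; 0 0 0 0 0 0 -0.2; 0 0 0 0 0 0 0; 0 0 0 0 0 0 0.15; 0 0 0 0 0 0 0.15; 0 0 0 0 0 0 0.15; -0.15 0 0 0 0 0 0.15; -0.35 0 0 0 0 0 0.15; -0.35 0 0 0 0 0 0.15; -0.3 0 0 0 0 0 0.15; -0.1 0 0 0 0 0 0.15; 0 0 0 0 0 0 0.15"}}

```text
clock: 24.03
position: [0.4991, 0.2076, 0.1398]
ee_rot: [-0.038, 0.708, -0.037, -0.704]
contact_force: [0.1, 0.0, 0.3]
width: 0.0492
```

```bash
python3 - <<'E'
from h import *
plan(.485,-.140,.135,.28)
E
```

```text
at [0.4991 0.2076 0.1398] shift [ 0.041  3.471 -0.229] turn [-0.123  -0.0022  0.0004]
```

Emit:
{"name": "arm_command", "arguments": {"series": "0 0.2 -0.012 0 0 0 0.2; 0 0.36 -0.021 0 0 0 0.2; 0 0.36 -0.021 0 0 0 0.2; 0 0.36 -0.021 0 0 0 0.2; 0 0.36 -0.021 0 0 0 0.2; 0 0.36 -0.021 0 0 0 0.2; 0 0.36 -0.021 0 0 0 0.2; 0 0.36 -0.021 0 0 0 0.2; 0 0.36 -0.021 0 0 0 0.2; 0 0.25 -0.015 0 0 0 0.2; 0 0.141 -0.008 0 0 0 0.2"}}

```text
clock: 24.95
position: [0.479, -0.143, 0.1347]
ee_rot: [0.039, -0.705, 0.039, 0.707]
contact_force: [0.0, 0.4, -0.0]
width: 0.0511
```

Emit:
{"name": "arm_command", "arguments": {"series": "0 0 0 -0.031 0 0 0.2; 0 0 0 -0.031 0 0 0.2; 0 0 0 -0.031 0 0 0.2; 0 0 0 -0.03 0 0 0.2; 0 0 0 0 0 0 0.2; 0 0 0 0 0 0 0.2"}}

```text
clock: 25.45
position: [0.4793, -0.1399, 0.1352]
ee_rot: [-0.097, -0.699, -0.098, 0.701]
contact_force: [0.8, -0.3, -0.3]
width: 0.0516
```

```bash
python3 - <<'E'
from h import *
T=pose(); im=get_image('wrist')
for c in ['blue']:
    for a,r in blobs(im,c,(0,0,640,480),amin=400)[:2]:
        e=onplane('wrist',ends(r),.047,T); d=e[1]-e[0]; d*=np.sign(d[0])
        print(c,a,np.round(r[0]),e.mean(0).round(4),np.linalg.norm(d).round(3),np.arctan2(d[1],d[0]).round(3))
plan(.485,-.140,.026,.28)
check()
E
```

```text
blue 7618.5 [320. 244.] [ 0.4749 -0.143   0.047 ] 0.142 0.28
at [ 0.4795 -0.14    0.1355] shift [ 1.095  0.017 -0.055] turn [-0.0007  0.0007  0.0005]
top green tray x,y -0.0006 0.0347 len 0.119 ang err -0.005
top red tray x,y -0.0 -0.0357 len 0.121 ang err -0.008
top yellow tray x,y -0.0049 -0.1056 len 0.123 ang err -0.004
side green tray x,y -0.0001 0.0348 len 0.121 ang err -0.018
side red tray x,y 0.0008 -0.0374 len 0.124 ang err -0.002
side yellow tray x,y -0.0048 -0.1041 len 0.12 ang err -0.001
```

Green is seated at tray (0, +0.035). Gripping blue.

Emit:
{"name": "arm_command", "arguments": {"series": "0.3 0.015 -0.055 0 0 0 0.2; 0.35 0 0 0 0 0 0.2; 0.25 0 0 0 0 0 0.2; 0.13 0 0 0 0 0 0.2; 0.08 0 0 0 0 0 0.2; 0 0 0 0 0 0 0.2; 0 0 0 0 0 0 -0.6; 0 0 0 0 0 0 -0.6; 0 0 0 0 0 0 -0.6; 0 0 0 0 0 0 -0.6; 0 0 0 0 0 0 -0.6; 0 0 0 0 0 0 -0.6", "squeeze": 50}}

```text
clock: 26.6
position: [0.487, -0.1406, 0.0269]
ee_rot: [0.099, 0.701, 0.098, -0.699]
contact_force: [0.1, 1.1, 7.1]
width: 0.0246
```

Emit:
{"name": "arm_command", "arguments": {"series": "-0.1 0 0 0 0 0 -0.6; -0.2 0 0 0 0 0 -0.6; -0.3 0 0 0 0 0 -0.6; -0.3 0 0 0 0 0 -0.6; -0.2 0 0 0 0 0 -0.6; -0.1 0 0 0 0 0 -0.6; 0 0 0 0.031 0 0 -0.6; 0 0 0 0.031 0 0 -0.6; 0 0 0 0.031 0 0 -0.6; 0 0 0 0.03 0 0 -0.6; 0 0 0 0 0 0 -0.6; 0 0 0 0 0 0 -0.6"}}

```text
clock: 27.6
position: [0.4853, -0.14, 0.1449]
ee_rot: [0.037, -0.705, 0.037, 0.707]
contact_force: [0.8, -0.3, -1.9]
width: 0.0247
```

```bash
python3 - <<'E'
from h import *
plan(.4893,.1363,.02,-.102)
E
```

```text
at [ 0.4853 -0.14    0.1449] shift [ 1.251 -2.751  0.245] turn [-0.0007  0.0006  0.0001]
```

Emit:
{"name": "arm_command", "arguments": {"series": "0 -0.1 0.009 0 0 0 -0.6; 0 -0.25 0.022 0 0 0 -0.6; 0 -0.36 0.032 0 0 0 -0.6; 0 -0.36 0.032 0 0 0 -0.6; 0 -0.36 0.032 0 0 0 -0.6; 0 -0.36 0.032 0 0 0 -0.6; 0 -0.36 0.032 0 0 0 -0.6; 0 -0.3 0.027 0 0 0 -0.6; 0 -0.2 0.018 0 0 0 -0.6; 0 -0.101 0.009 0 0 0 -0.6; 0 0 0 0 0 0 -0.6; 0 0 0 0 0 0 -0.6"}}

```text
clock: 28.6
position: [0.4905, 0.1357, 0.1455]
ee_rot: [0.037, -0.706, 0.037, 0.706]
contact_force: [-0.0, -0.4, -2.0]
width: 0.0247
```

```bash
python3 - <<'E'
from h import *
plan(.4893,.1363,.02,-.102)
E
```

```text
at [0.4905 0.1357 0.1455] shift [ 1.255 -0.006  0.012] turn [-0.0008  0.0001 -0.0004]
```

Emit:
{"name": "arm_command", "arguments": {"series": "0.2 -0.01 0.01 0 0 0 -0.6; 0.35 0 0 0 0 0 -0.6; 0.35 0 0 0 0 0 -0.6; 0.2 0 0 0 0 0 -0.6; 0.1 0 0 0 0 0 -0.6; 0.05 0 0 0 0 0 -0.6; 0.02 0 0 0 0 0 -0.6; 0.02 0 0 0 0 0 -0.6; 0.02 0 0 0 0 0 -0.6; 0.01 0 0 0 0 0 -0.6; 0 0 0 0 0 0 -0.6; 0 0 0 0 0 0 -0.6"}}

```text
clock: 29.6
position: [0.4904, 0.1371, 0.0144]
ee_rot: [-0.038, 0.707, -0.038, -0.706]
contact_force: [-0.5, -0.1, -1.6]
width: 0.0245
```

Emit:
{"name": "arm_command", "arguments": {"series": "0.01 0 0 0 0 0 -0.6; 0.01 0 0 0 0 0 -0.6; 0 0 0 0 0 0 -0.6; 0 0 0 0 0 0 -0.6"}}

```text
clock: 29.93
position: [0.4903, 0.1373, 0.0121]
ee_rot: [-0.038, 0.706, -0.038, -0.706]
contact_force: [0.4, 1.4, 2.6]
width: 0.0242
```

Contact (+2.6 N). Releasing, lifting, and moving back towards the rack side for a clear view.

Emit:
{"name": "arm_command", "arguments": {"series": "0 0 0 0 0 0 -0.3; 0 0 0 0 0 0 -0.2; 0 0 0 0 0 0 0; 0 0 0 0 0 0 0.15; 0 0 0 0 0 0 0.15; 0 0 0 0 0 0 0.15; -0.15 0 0 0 0 0 0.15; -0.35 0 0 0 0 0 0.15; -0.35 0 0 0 0 0 0.15; -0.35 0 0 0 0 0 0.15; -0.2 0 0 0 0 0 0.15; 0 0 0 0 0 0 0.15"}}

```text
clock: 30.93
position: [0.4934, 0.1375, 0.1568]
ee_rot: [-0.038, 0.71, -0.037, -0.702]
contact_force: [1.3, 0.1, -0.2]
width: 0.0491
```

Emit:
{"name": "arm_command", "arguments": {"series": "0 0.2 0.02 0 0 0 0.15; 0 0.36 0.04 0 0 0 0.15; 0 0.36 0.04 0 0 0 0.15; 0 0.36 0.04 0 0 0 0.15; 0 0.36 0.04 0 0 0 0.15; 0 0.36 0.04 0 0 0 0.15; 0 0.2 0.02 0 0 0 0.15; 0 0 0 0 0 0 0.15; 0 0 0 0 0 0 0.15"}}

```text
clock: 31.68
position: [0.442, -0.0798, 0.151]
ee_rot: [0.039, -0.706, 0.038, 0.707]
contact_force: [-0.5, 1.0, 0.6]
width: 0.049
```

```bash
python3 - <<'E'
from h import *
check()
print(manip.get_state()['contact_force'])
E
```

```text
top blue tray x,y -0.0006 0.1043 len 0.119 ang err -0.01
top green tray x,y -0.0006 0.0347 len 0.119 ang err -0.005
top red tray x,y -0.0 -0.0352 len 0.121 ang err 0.0
top yellow tray x,y -0.0049 -0.1053 len 0.123 ang err -0.008
side blue tray x,y 0.0012 0.1026 len 0.124 ang err -0.011
side green tray x,y 0.0002 0.0345 len 0.122 ang err -0.029
side red tray x,y 0.0008 -0.0374 len 0.124 ang err -0.002
side yellow tray x,y -0.0048 -0.104 len 0.12 ang err -0.001
[-0.82043148  0.20533896  0.02174123]
```

View pics/side_last.png

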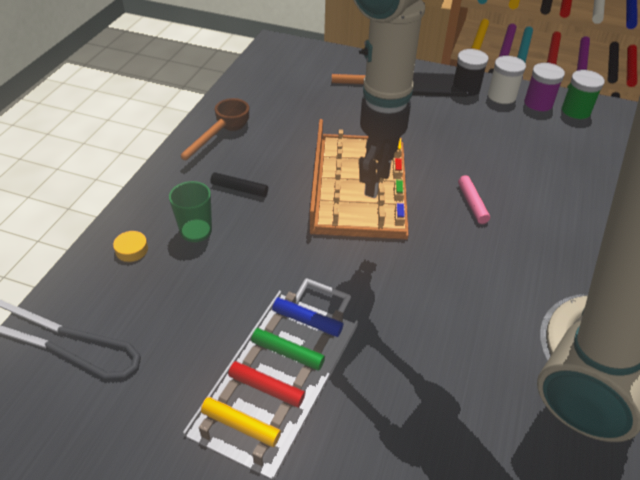

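View pics/top_last.png

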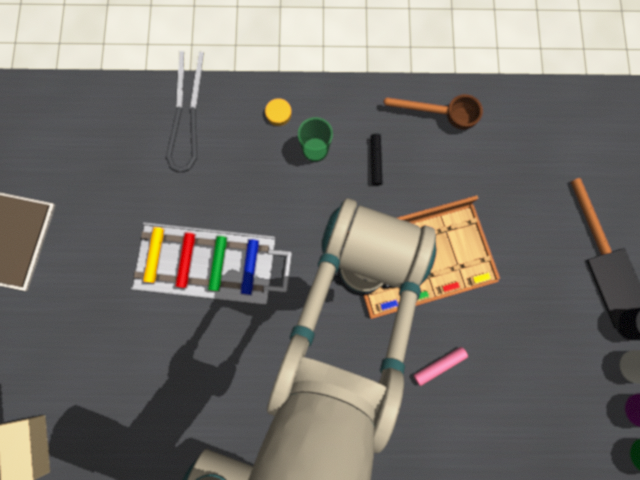

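All four rods lie in the tray, from the handle: blue (250,266), green (218,263), red (186,260), yellow (153,255). The rack is empty, the tumbler at (315,137) hasn't moved, and the robot is clear at 31.8 s. Handing in.

```bash
python3 -c "
from rig import ticket
print(ticket.sign_off())"
```

```text
the job is handed in; nothing more can be done
None
```

All four rods are in the tray and the job is handed in. From the loop handle the order is blue, green, red, yellow, the same as left to right in the rack. It took about 32 s.

**Final position check:** measured in the top and side views, every rod was well inside the limits.

| Rod | Along the row (mm) | Notch (mm) | Off centre (mm) | Angle error (rad) |
|---|---|---|---|---|
| blue | +103 to +104 | +105 | about 1 | 0.01 |
| green | about +35 | +35 | under 1 | 0.005 top, 0.03 side |
| red | -35 to -37 | -35 | about 1 | under 0.01 |
| yellow | -104 to -105 | -105 | 5 | under 0.01 |

**Disagreement:** the two views agreed to about 2 mm in position. They disagreed most on green's angle, as the table shows.

**Regrip:** my first grip on yellow was too high, so I let go with the rod still in the rack and gripped lower. No later check failed.

**Gentleness:** all four rods were lowered until the wrist force showed them touching the tray, at most 7.6 N, before the fingers opened.

**Tumbler and arm:** the tumbler stood at the same place in the last images, and the arm was clear of everything.

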